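# Tip up the profile template and lay it in its pocket

## Task

Put the flat metal profile template away: press down its narrow end so that its wide end tips up out of the rocking rest, take it by the raised part, and lower it (do not drop it) into the one-way cutout pocket of the wooden board, turned so that it lies fully flat in the cutout. A wooden beater lies across that pocket: lay it inside the shallow grey tray. Leave the jar, bottle, cup, bowl and clay pieces standing where they are.

Things in the scene. Friction and masses are not known exactly. Their poses are not given: they have to be found in the camera images.
- template: flat bare metal plate 160 x 58 x 6 mm, about 150 g, one corner cut out. Origin: centre of the 160 x 58 outline, on the underside; x along its length. Wide part: x -20 to 80, y -29 to 29 mm; narrow end (tongue): x -80 to -20, y -29 to 5 mm. Starts level in the rest, axes along the rest's, underside 40 mm over the table; walls keep fingers from its edges until tipped up.
- rest: fixed wooden frame 188 x 90 mm, walls 46 mm high (30 at the -x end), flush with the template's top; inner faces of the long walls at y -33 and 33 mm. Origin: centre of the underside, on the table; x points from the template's narrow end to its wide end. The template lies on a steel bed (y -22 to 6 mm, with a heel at the -x end against sliding) that rocks on a pivot along y at x -25 mm, z 37 mm.
- rocker (a joint): tilt of the rest's bed: 0 level, stop at 0.45 rad with the wide (+x) end raised. The pivot is stiff (0.2 N m friction): it stays where it is left, template on it. Pressing the template at x -62, y -12 mm takes about 7 to 9 N and goes 16 mm down to the stop. Fully tipped, the template at its x = 35 mm is about 26 mm higher than before, its edges clear of the walls.
- board: fixed wooden board 200 x 104 mm, top 14 mm over the table. Origin: centre of the underside, on the table; z up. Its pocket has the template's outline (same x and y), 2.5 mm larger all round, 6 mm deep, floor 8 mm over the table. Both long sides are notched down to the table for the fingers, from x = 8 to 62 mm, outward from y = 24 and -24 mm.
- pocket (a point): the point of the pocket floor (8 mm over the table) where the template's origin belongs; axes as the board's; the template seats only with its x axis along this x axis.
- beater: wooden beater (flat stick) 140 mm long, 18 to 20 mm wide, about 50 g: handle x -70 to 10 mm is 16 mm thick, blade x 10 to 70 mm is 12 mm thick. Origin: middle of the underside; x along its length, z up. At the start it lies across the pocket on the board's top, 14 mm over the table, its middle over the pocket.
- tray: fixed shallow grey open tray, outside 180 x 110 x 22 mm high, walls 4 mm, floor 4 mm. Origin: centre of the underside, on the table; x along its length.
- jar: glass jar with white lid, 44 mm wide, 85 mm high, beside the rest; origin: centre of its foot
- figure: small unfired clay figure, 40 mm wide, 64 mm high, beside the board; origin: centre of its foot
- bottle: white plastic bottle, 54 mm wide, 150 mm high; origin: centre of its foot
- cup: terracotta cup, 72 mm wide, 80 mm high; origin: centre of its foot
- bowl: white bowl, 100 mm wide, 45 mm high; origin: centre of its foot
- pat: flat pat of hardened clay, 70 mm wide, 20 mm high; origin: centre of its foot
Mind the look-alikes: they are no part of the job. There is more than one size of the beater; the one meant has the size given above.

How it is judged:
On the way, in this order (a step that is already met when the one before it is completed fails the run):
1. the rest is tipped up (more than 0.15 rad) with the template still lying on it (value of joint rocker above 0.15 rad and angle between template's own z axis and vertical above 0.1 rad and horizontal distance between template and rest below 0.03 m), for 0.1 s.
2. the template is lifted clear, 90 mm or more over the table (height (world z) of template above 0.09 m), for 0.1 s.
3. the template, still between the fingers, is lowered to within 15 mm of the pocket floor, over the pocket (z of template in the frame of pocket below 0.015 m and horizontal distance between template and pocket below 0.03 m and contact force between the fingers and template above 0.5 N), for 0.04 s.
At the end, for the whole second after the job is handed in: the template lies flat in the pocket (origin within 6 mm sideways and 2.5 mm in height of the pocket's, level within 0.03 rad, turned right within 0.07 rad), the beater's middle lies inside the tray (75 mm along, 50 mm across, underside within 30 mm of the table), both released and at rest (horizontal distance between template and pocket below 0.006 m and z of template in the frame of pocket between -0.0025 and 0.0025 m and angle between template's own z axis and vertical below 0.03 rad and angle between the x axis of template and the x axis of pocket, either way round below 0.07 rad and linear speed of each of template, beater below 0.02 m/s and x of beater in the frame of tray between -0.075 and 0.075 m and y of beater in the frame of tray between -0.05 and 0.05 m and z of beater in the frame of tray below 0.03 m); the robot touches nothing.
It fails at once if the jar, figure, bottle: one is moved more than 30 mm or knocked over (distance of any of jar, figure, bottle from where it was at the start of the episode above 0.03 m or angle between any of jar, figure, bottle's own z axis and vertical above 0.5 rad).
It fails at once if the cup, bowl, pat: one is moved more than 30 mm or knocked over (distance of any of cup, bowl, pat from where it was at the start of the episode above 0.03 m or angle between any of cup, bowl, pat's own z axis and vertical above 0.5 rad).
It also fails if it takes over 64 s, if anything falls off the work surface, if the arm or the gripper's body presses on something with over 40 N, if the wrist force passes 120 N, or if a joint passes its speed limit or range.

## Robot

A 6-joint arm with a two-finger parallel gripper is mounted at the origin on the work surface. World frame = base frame: x ahead of the robot, y to its left, z up, the work surface at z = 0. Lengths are in m, angles in rad, forces in N, time in s.
With the tool pointing down it reaches from about 0.3 to 0.775 m from the base axis. Payload 14.6 kg.
Tool frame: the origin (TCP) lies at the centre of the arm's flange, where the gripper is bolted on; the fingertips stand 199 mm ahead of it and the grasp point (between the pads) lies 180 mm ahead of it; z points along the fingers, y is the line along which they close (so a half turn about z gives the same grasp; the last joint's range is limited). The gripper opens to 94 mm and grips with 3 to 60 N. Pads are 16 mm wide; open, the fingers measure 119 mm over their backs; the gripper's body (75 mm by 177 mm) begins 78 mm behind the grasp point.
Start: joints at [-1.305, 0.3, 1.521, -0, 1.321, -0.067], TCP at [0.18, -0.52, 0.405] pointing down, gripper open.
Joint ranges: [-3.03, 3.03], [-0.79, 2.21], [0.23, 2.52], [-1.04, 4.18], [0, 3.07], [-2.55, 2.55]. Speed limits (rad/s): [2.22, 2.22, 2.57, 3.14, 3.14, 3.14].

## Interface

Orientations are given as [roll, pitch, yaw] about the fixed x, y, z axes, in that order (R = Rz(yaw) Ry(pitch) Rx(roll)).
In Python, from station import ctrl gives the robot as it stands. The module is installed in compiled form; this text tells all that it offers.
- The arm moves only by the tool servo_tool, never from a script. Its argument "motion" is a list of rows, each a list of 5 numbers: the closure, from 0 (fully open) to 1 (shut), then the shift along the world's x, y, z in cm, then the turn about the world's z in degrees. A call has 1 to 20 rows; each row is the pose to reach, as a shift and turn from the pose commanded when the call began; what a row does not reach only later rows make up. A row lasts 1/8 s, in which the tool goes at most 62.5 mm and 10.7 degrees, less where a joint would pass 70% of its speed; a pose out of reach is approached as far as the arm can. A call with a gripper value outside its range is refused whole. The fingers move at their own pace and stop on an object; "squeeze" is the grip in N (left out, the last holds). Time passes only in rows, so rows that repeat a pose let the fingers close. It gives the time, the measured TCP pose, the force, the opening and the grip force at its end, in the units of the state.
- ctrl.get_obs(): the state, without advancing time (a new reading comes with each control period).
- ctrl.camera(name): name is "scene" or "side" or "wrist"; returns a dict with "image" (420x560x3 uint8, red, green, blue), "fx", "fy", "cx", "cy" (pixels), "camera_from_world" (4x4, takes a point from world to camera coordinates); the wrist camera has in their place "hand_eye" (4x4, takes a point from camera to tool coordinates, whose origin is the TCP and whose axes are the flange's). Camera axes: x right, y up, looking along -z (the intrinsics and any distortion apply to the point x, -y, -z); pixel columns grow to the right and rows downward; lengths in m; the calibration is good to about 2 mm. A picture is of the moment at which its call begins: read the wrist's pose just before it. There is no depth.
- ctrl.hand_in(): hands the job in; it is judged then, once.
The state is a dict: "time_s": time; "qpos": joint angles; "joint_vel": joint speeds; "tau": joint torques, N m; "ee_pos": TCP position; "eef_rot": TCP orientation; "force": force on the tool from outside, world axes, zero at the start; "moment": the same for the moment, N m; "grip_width": finger opening in m; "grip_force": force on a finger pad.
Only numpy, scipy, OpenCV 4.12 (cv2) and the standard library are available. Lean on these libraries where they do the work, as an engineer would, in place of code of your own. Each camera call takes 0.05 s, during which the arm holds its last target. There are 200 camera calls.

## Working session

There is one attempt and no reset: what is moved stays moved. The work goes in short steps, Python scripts to look and compute and a tool call to move; the robot and the scene stay as the last step left them, time stands still between calls to the robot, and variables do not carry over. Pictures are saved under pics/ and viewed, at most 10 in all, crops included, and the job is handed in when it is done.

Besides the shell and the picture viewer there is one more tool, called after "Call:" by a JSON object that holds its "api" and its "payload", one argument or row to a line. servo_tool: Moves the arm, as the interface text tells. Its arguments: {"type":"object","properties":{"motion":{"type":"array","items":{"type":"array","items":{"type":"number"}}},"squeeze":{"type":"number"}},"required":["motion"]}

```bash
mkdir -p pics
cat > h.py <<'E'
import numpy as np, cv2, pickle
from station import ctrl
def snap(n,tag):
    o=ctrl.get_obs(); c=ctrl.camera(n); c['obs']=o
    cv2.imwrite(f'pics/{tag}.png',c['image'][:,:,::-1]); pickle.dump(c,open(f'pics/{tag}.pkl','wb')); return c
def load(tag): return pickle.load(open(f'pics/{tag}.pkl','rb'))
def w2c(c):
    if 'camera_from_world' in c: return np.array(c['camera_from_world'])
    from scipy.spatial.transform import Rotation as R
    T=np.eye(4);T[:3,:3]=R.from_euler('xyz',c['obs']['eef_rot']).as_matrix();T[:3,3]=c['obs']['ee_pos']
    return np.linalg.inv(T@np.array(c['hand_eye']))
def ray(c,u,v):
    M=np.linalg.inv(w2c(c)); d=M[:3,:3]@np.array([(u-c['cx'])/c['fx'],-(v-c['cy'])/c['fy'],-1]); return M[:3,3],d
def onz(c,u,v,z):
    o,d=ray(c,u,v); return o+d*(z-o[2])/d[2]
def proj(c,p):
    q=w2c(c)@np.append(p,1); return np.array([c['cx']+c['fx']*q[0]/-q[2], c['cy']-c['fy']*q[1]/-q[2]])
E
python3 - <<'E'
from h import *
a=snap('scene','s0');b=snap('side','d0');w=snap('wrist','w0')
print({k:v for k,v in a.items() if k not in('image','camera_from_world','obs')}, a['obs'])
im=np.hstack([cv2.resize(x['image'],(400,300)) for x in (b,w)])
cv2.imwrite('pics/dw.png',im[:,:,::-1])
for c in(a,b,w): print(w2c(c).round(3).tolist())
E
```

```text
{'fx': 404.5830163489543, 'fy': 404.5830163489543, 'cx': 275.3538735572511, 'cy': 210.33743512320441} {'time_s': 0.0, 'qpos': array([-1.30460542e+00,  3.00481298e-01,  1.52159506e+00,  2.11120021e-05,
        1.32069160e+00, -6.66112037e-02]), 'joint_vel': array([ 6.96881274e-04, -4.18271226e-04,  5.76909470e-04, -1.11923667e-03,
       -1.54235713e-03, -2.97087579e-05]), 'tau': array([-2.93647263e-04, -5.31805909e+01, -3.52738488e+01,  7.08143204e-02,
        2.44514766e-02, -1.13361550e-04]), 'ee_pos': array([ 0.17966499, -0.51979219,  0.40407469]), 'eef_rot': array([-3.14042132e+00, -9.86336241e-05,  3.32796814e-01]), 'force': array([-0.2333073 ,  0.57683384, -0.12864941]), 'moment': array([0.00937778, 0.05453618, 0.006214  ]), 'grip_force': 0.0, 'grip_width': 0.09420599397346198}
[[0.355, 0.935, -0.01, -0.259], [-0.677, 0.265, 0.686, 0.339], [0.644, -0.237, 0.727, -1.433], [0.0, 0.0, 0.0, 1.0]]
[[-0.693, -0.72, 0.014, 0.455], [0.561, -0.528, 0.637, -0.332], [-0.452, 0.45, 0.77, -0.871], [0.0, 0.0, 0.0, 1.0]]
[[0.327, -0.945, -0.0, -0.549], [0.908, 0.315, -0.276, 0.028], [0.261, 0.09, 0.961, -0.392], [0.0, 0.0, 0.0, 1.0]]
```

View pics/s0.png

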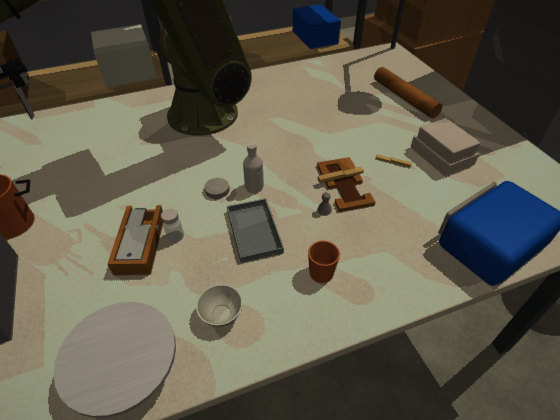

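View pics/dw.png

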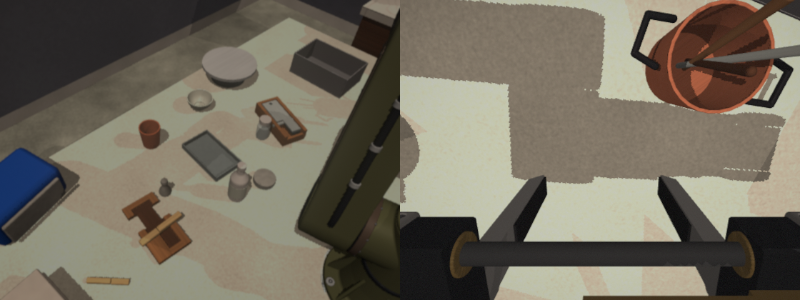

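The scene picture shows these candidates:
- **Beater:** the one across the board at (341,174). The shorter stick on the table at (393,160) and the rolling pin at (407,92) are look-alikes.
- **Tray:** the shallow grey one at (255,230). The deep grey box at (328,65) in the side tile is not it.
- **Rest and template:** (137,235), with the jar at (171,222).
- **Board:** (345,182), with the figure at (325,203).

I'll check the choice with one close composite.

Run:
```python
from h import *
a=load('s0');b=load('d0')
def crop(c,x,y,w,h): return cv2.resize(c['image'][y:y+h,x:x+w],(400,300),interpolation=cv2.INTER_CUBIC)
# each crop 100x75 -> scale 4
im=np.vstack([np.hstack([crop(a,95,198,100,75),crop(a,300,145,100,75)]),np.hstack([crop(b,345,125,100,75),crop(b,160,260,133,100)])])
im=cv2.convertScaleAbs(im,alpha=1.4)
cv2.imwrite('pics/c0.png',im[:,:,::-1])
for n,u,v,z in [('rest',137,235,.046),('board',345,185,.014),('tray',255,230,.01),('jar',173,235,0),('bottle',254,188,0),('figure',325,213,0),('cup',322,275,0),('bowl',220,315,0),('pat',217,192,0)]: print(n,onz(a,u,v,z).round(3))
```

```text
rest [ 0.525 -0.285  0.046]
board [0.522 0.292 0.014]
tray [ 0.585 -0.001  0.01 ]
jar [ 0.515 -0.203  0.   ]
bottle [0.424 0.05  0.   ]
figure [0.589 0.198 0.   ]
cup [0.768 0.104 0.   ]
bowl [ 0.783 -0.151  0.   ]
pat [ 0.401 -0.054  0.   ]
```

View pics/c0.png

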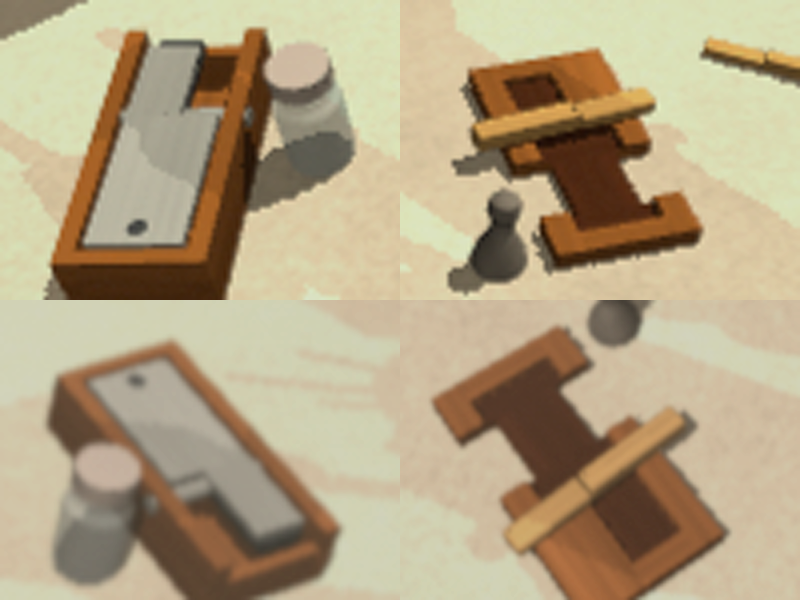

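The crops confirm it. The tongue is at the end of the rest nearer the robot, on its -y side. The pocket's tongue is also at the near end. The beater with the handle/blade step crosses the pocket at about (341,174) in the scene picture. I'll move to get close wrist views of the rest, then the board.

Call:
{"api": "servo_tool", "payload": {
  "motion": [
    [0, 6, 4, 0, 0],
    [0, 12, 8, 0, 0],
    [0, 18, 12, 0, 0],
    [0, 24, 16, 0, 0],
    [0, 30, 20, 0, 0],
    [0, 34, 23.5, 0, 0],
    [0, 34, 23.5, 0, 0],
    [0, 34, 23.5, 0, 0]
  ]
}}

```text
time_s: 1.15
ee_pos: [0.5212, -0.2831, 0.404]
eef_rot: [-3.141, 0.0, 0.336]
force: [-0.4, -0.2, -0.1]
grip_width: 0.0942
grip_force: 0.0
```

Run:
```python
from h import *
c=snap('wrist','w1'); print(c['obs']['ee_pos'],c['obs']['eef_rot'],c['fx'],[k for k in c])
```

```text
[ 0.52122093 -0.2830712   0.40400188] [-3.14076306e+00  4.56395161e-04  3.36069765e-01] 322.84137100527994 ['image', 'fx', 'fy', 'cx', 'cy', 'hand_eye', 'obs']
```

Call:
{"api": "servo_tool", "payload": {
  "motion": [
    [0, 0, 6, 0, 0],
    [0, 0, 12, 0, 0],
    [0, 0, 18, 0, 0],
    [0, 0, 24, 0, 0],
    [0, 0, 30, 0, 0],
    [0, 0, 36, 0, 0],
    [0, 0, 42, 0, 0],
    [0, 0, 48, 0, 0],
    [0, 0, 54, 0, 0],
    [0, 0, 57, 0, 0],
    [0, 0, 57, 0, 0],
    [0, 0, 57, 0, 0]
  ]
}}

```text
time_s: 2.7
ee_pos: [0.52, 0.2837, 0.4046]
eef_rot: [3.141, 0.0, 0.331]
force: [-0.8, -0.4, -0.1]
grip_width: 0.0941
grip_force: 0.0
```

Run:
```python
from h import *
c=snap('wrist','w2'); print(c['obs']['ee_pos'],c['obs']['eef_rot'],c['fx'],c['obs']['time_s'])
a=load('w1')
im=np.hstack([cv2.resize(x['image'],(400,300),interpolation=cv2.INTER_AREA) for x in (a,c)])
cv2.imwrite('pics/w12.png',im[:,:,::-1])
```

```text
[0.51998649 0.28367783 0.40460319] [3.14133713e+00 2.79886947e-04 3.31484708e-01] 322.84137100527994 2.7
```

View pics/w12.png

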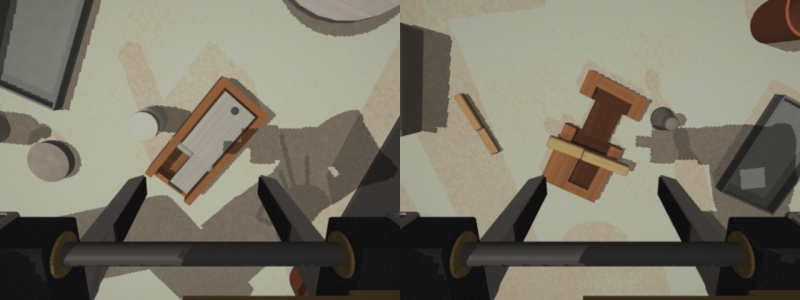

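In this picture (half-size tiles) the rest is at (210,140) in the left tile with the jar at (143,123). In the right tile the board is at (597,135), the beater at (588,155), the figure at (664,118) and the tray at (770,150). Now I'll segment them.

```bash
cat >> h.py <<'E'
def comp(mask,near):
    n,l,s,ce=cv2.connectedComponentsWithStats(mask.astype(np.uint8))
    i=min([k for k in range(1,n) if s[k,4]>60],key=lambda k:np.hypot(*(ce[k]-near))); return l==i
def wrect(c,m,z):
    cs,_=cv2.findContours(m.astype(np.uint8),cv2.RETR_EXTERNAL,cv2.CHAIN_APPROX_NONE)
    k=max(cs,key=len)[:,0].astype(float)
    P=np.array([onz(c,u,v,z)[:2] for u,v in k]); r=cv2.minAreaRect((P*1000).astype(np.float32))
    return r,cv2.boxPoints(r).round(1).tolist()
E
python3 - <<'E'
from h import *
a=load('w1');b=load('w2')
f=1.4
for c,t in((a,'w1'),(b,'w2')):
    hsv=cv2.cvtColor(c['image'],cv2.COLOR_RGB2HSV); c['hsv']=hsv
def px(c,u,v): return c['hsv'][int(v*f),int(u*f)].tolist()
print('rest',px(a,178,165),px(a,225,84),'templ',px(a,215,120),'jar',px(a,143,123))
print('beater',px(b,165,146),px(b,210,165),'board',px(b,195,80),px(b,160,185),'pocket',px(b,215,100),'fig',px(b,264,118),'small',px(b,78,125),'tray',px(b,370,150),px(b,345,170),'tab',px(b,100,50))
h=b['hsv'].astype(int)
for n,m,z in [('board',(h[...,1]>120)&(h[...,0]<25),.014)]:
    m=comp(m,(197*f,135*f)); print(n,wrect(b,m,z), m.sum())
for lo in (15,16,17,18):
    m=(h[...,0]>=lo)&(h[...,0]<28)&(h[...,1]>80)&(h[...,2]>100)
    m=comp(m,(188*f,155*f)); print('beater',lo,wrect(b,m,.028),m.sum())
    m=(h[...,0]>=lo)&(h[...,0]<28)&(h[...,1]>80)&(h[...,2]>100)
    m=comp(m,(78*f,125*f)); print('small',lo,wrect(b,m,.014))
h=a['hsv'].astype(int)
m=comp((h[...,1]>120)&(h[...,0]<25),(210*f,140*f)); print('rest',wrect(a,m,.046),m.sum())
# sheets for wide view
q=np.hstack([a['image'][90:300,180:400],b['image'][80:290,180:400]])
cv2.imwrite('pics/q.png',cv2.resize(q,(800,382),interpolation=cv2.INTER_CUBIC)[:,:,::-1])
E
```

```text
rest [12, 147, 130] [12, 151, 142] templ [21, 25, 161] jar [35, 18, 180]
beater [21, 109, 169] [19, 115, 169] board [13, 151, 142] [13, 147, 128] pocket [10, 143, 73] fig [15, 42, 73] small [16, 122, 165] tray [30, 16, 64] [30, 13, 76] tab [35, 27, 169]
board (((547.5676879882812, 292.78436279296875), (103.00770568847656, 120.49349975585938), 82.72322845458984), [[481.29998779296875, 249.3000030517578], [600.7999877929688, 234.10000610351562], [613.9000244140625, 336.20001220703125], [494.29998779296875, 351.5]]) 6706
beater 15 (((485.9148864746094, 295.2048034667969), (138.20306396484375, 19.7014102935791), 87.1653823852539), [[472.70001220703125, 226.6999969482422], [492.29998779296875, 225.6999969482422], [499.20001220703125, 363.70001220703125], [479.5, 364.70001220703125]]) 1778
small 15 (((473.5491638183594, 482.2050476074219), (105.73624420166016, 14.887640953063965), 45.84062194824219), [[431.3999938964844, 449.5], [442.1000061035156, 439.1000061035156], [515.7000122070312, 514.9000244140625], [505.0, 525.2999877929688]])
beater 16 (((486.0896911621094, 295.17999267578125), (
[... 1092 characters left out ...]
433594), [[473.29998779296875, 226.8000030517578], [487.8999938964844, 226.0], [492.29998779296875, 303.8999938964844], [477.70001220703125, 304.70001220703125]]) 757
small 18 (((482.7580871582031, 337.27789306640625), (58.22434616088867, 15.941431045532227), 87.33477783203125), [[473.3999938964844, 308.6000061035156], [489.3999938964844, 307.79998779296875], [492.1000061035156, 366.0], [476.1000061035156, 366.70001220703125]])
rest (((517.3685302734375, -287.7816467285156), (90.63142395019531, 186.92889404296875), 69.97422790527344), [[414.0, -298.3999938964844], [589.7000122070312, -362.3999938964844], [620.7000122070312, -277.20001220703125], [445.1000061035156, -213.1999969482422]]) 6339
```

View pics/q.png

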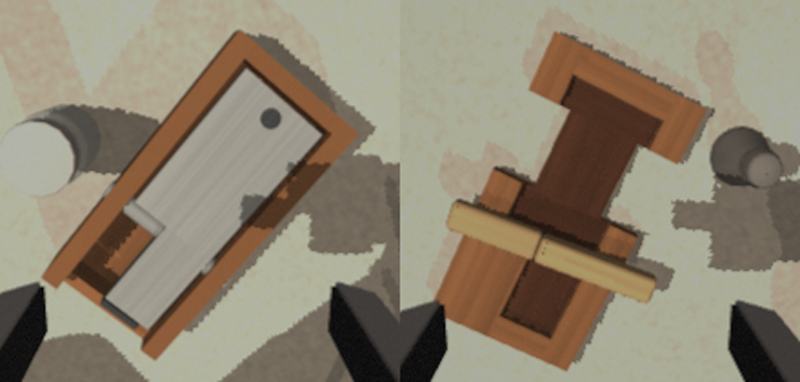

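The left tile shows the template in the rest, with its pierced wide end at (270,120) and the tongue at (140,290). The right tile shows the board with the beater across it. That beater measures 138x20 mm, while the stick on the table is 106x15 mm, so I chose the right one. Next are the tray and the full board outline.

Run:
```python
from h import *
b=load('w2');a=load('w1');s=load('s0');d=load('d0')
h=cv2.cvtColor(b['image'],cv2.COLOR_RGB2HSV).astype(int)
m=(h[...,1]>120)&(h[...,0]<16)&(h[...,2]>100)
roi=np.zeros_like(m); roi[85:290,200:350]=1; m&=roi>0
n,l,st,ce=cv2.connectedComponentsWithStats(m.astype(np.uint8)); 
m=np.isin(l,[k for k in range(1,n) if st[k,4]>100])
P=[];
for v,u in np.argwhere(m): P.append(onz(b,u,v,.014)[:2]*1000)
r=cv2.minAreaRect(np.array(P,np.float32)); print('board',r,cv2.boxPoints(r).round(1).tolist())
# board via scene
h=cv2.cvtColor(s['image'],cv2.COLOR_RGB2HSV).astype(int)
print('tray px',h[230,255],h[248,275],h[205,245],'table',h[190,300])
for nm,c,uv in(('scene',s,(255,230)),('side',d,(int(211*1.4),int(154*1.4)))):
    h=cv2.cvtColor(c['image'],cv2.COLOR_RGB2HSV).astype(int)
    t=h[uv[1],uv[0]]
    for vmax in(85,100,115):
        m=(h[...,2]<vmax)
        m=cv2.morphologyEx(m.astype(np.uint8),cv2.MORPH_OPEN,np.ones((5,5)))
        m=comp(m,uv); print(nm,vmax,t,wrect(c,m,.018),m.sum())
print(b['obs']['qpos'].round(2))
```

```text
board ((508.64306640625, 297.7541809082031), (103.05742645263672, 199.0355224609375), 82.81424713134766) [[403.5, 259.1000061035156], [600.9000244140625, 234.1999969482422], [613.7999877929688, 336.3999938964844], [416.3999938964844, 361.29998779296875]]
tray px [38 24 86] [38 24 85] [42 34 37] table [ 20  66 155]
scene 85 [38 24 86] (((617.3114013671875, 38.4797248840332), (17.03777313232422, 98.31088256835938), 84.2811508178711), [[567.5999755859375, 34.900001525878906], [665.4000244140625, 25.100000381469727], [667.0999755859375, 42.099998474121094], [569.2000122070312, 51.900001525878906]]) 188
scene 100 [38 24 86] (((585.7854614257812, -9.760848999023438), (121.38127136230469, 198.12808227539062), 84.15177917480469), [[481.1000061035156, -60.0], [678.0999755859375, -80.19999694824219], [690.5, 40.5], [493.3999938964844, 60.70000076293945]]) 2713
scene 115 [38 24 86] (((585.871826171875, -9.701942443847656), (122.02230834960938, 199.37115478515625), 84.48867797851562), [[480.79998779296875, -60.900001525878906], [679.2000122070312, -80.0], [691.0, 41.5], [492.5, 60.599998474121094]]) 2754
side 85 [26 24 86] (((608.99365234375, 43.96780014038086), (20.840608596801758, 130.5257568359375), 82.65230560302734), [[542.9000244140625, 42.0], [672.4000244140625, 25.299999237060547], [675.0999755859375, 46.0], [545.5999755859375, 62.599998474121094]]) 281
side 100 [26 24 86] (((576.7945556640625, -1.17779541015625), (118.37449645996094, 188.55780029296875), 84.33733367919922), [[477.1000061035156, -50.79999923706055], [664.7999877929688, -69.4000015258789], [676.5, 48.400001525878906], [488.79998779296875, 67.0]]) 3060
side 115 [26 24 86] (((560.6077880859375, -0.5727462768554688), (120.16091918945312, 223.29330444335938), 84.25480651855469), [[443.5, -49.20000076293945], [665.7000122070312, -71.5], [677.7000122070312, 48.0], [455.5, 70.4000015258789]]) 3237
[ 0.44  0.39  1.39 -0.    1.35  1.68]
```

Call:
{"api": "servo_tool", "payload": {
  "motion": [
    [0, -1, 0.2, -2, 10],
    [0, -2, 0.5, -4, 20],
    [0, -3, 0.7, -6, 30],
    [0, -3.4, 0.7, -8, 40],
    [0, -3.4, 0.7, -10, 50],
    [0, -3.4, 0.7, -12, 60],
    [0, -3.4, 0.7, -14, 68.3],
    [0, -3.4, 0.7, -17, 68.3],
    [0, -3.4, 0.7, -18.0, 68.3],
    [0, -3.4, 0.7, -18.0, 68.3],
    [0, -3.4, 0.7, -18.0, 68.3]
  ]
}}

```text
time_s: 4.12
ee_pos: [0.486, 0.292, 0.2258]
eef_rot: [3.14, -0.001, 1.524]
force: [-0.7, 0.1, -0.3]
grip_width: 0.0942
grip_force: 0.0
```

Now descend 0.8 cm, then close and lift.

Call:
{"api": "servo_tool", "payload": {
  "motion": [
    [0, 0, 0, -0.4, 0],
    [0, 0, 0, -0.8, 0],
    [0.4, 0, 0, -0.8, 0],
    [0.7, 0, 0, -0.8, 0],
    [1, 0, 0, -0.8, 0],
    [1, 0, 0, -0.8, 0],
    [1, 0, 0, -0.8, 0],
    [1, 0, 0, -0.8, 0],
    [1, 0, 0, -0.8, 0],
    [1, 0, 0, 1, 0],
    [1, 0, 0, 4, 0],
    [1, 0, 0, 8, 0],
    [1, 0, 0, 8, 0]
  ],
  "squeeze": 15
}}

```text
time_s: 5.75
ee_pos: [0.486, 0.2924, 0.3088]
eef_rot: [3.136, -0.003, 1.525]
force: [-0.6, 0.4, -1.0]
grip_width: 0.0007
grip_force: 0.0
```

The fingers closed on nothing, so I'll look.

Run:
```python
from h import *
w=snap('wrist','w3');d=snap('side','d3');s=snap('scene','s3')
q=np.hstack([cv2.resize(w['image'],(400,300)),cv2.resize(d['image'][200:380,140:380],(400,300))])
cv2.imwrite('pics/q3.png',q[:,:,::-1])
for c,z in((w,.028),):
    h=cv2.cvtColor(c['image'],cv2.COLOR_RGB2HSV).astype(int)
    m=(h[...,0]>=15)&(h[...,0]<28)&(h[...,1]>80)&(h[...,2]>100)
    n,l,st,ce=cv2.connectedComponentsWithStats(m.astype(np.uint8))
    for k in range(1,n):
        if st[k,4]>200: print(ce[k],st[k,4],wrect(c,l==k,z)[0])
```

```text
[214.28550933  13.36298422] 697 ((447.8528137207031, 451.5883483886719), (29.191307067871094, 13.402353286743164), 44.93852233886719)
[278.15463918 187.19706582] 2522 ((485.94281005859375, 317.1735534667969), (96.77967071533203, 19.06560707092285), 87.65324401855469)
```

View pics/q3.png

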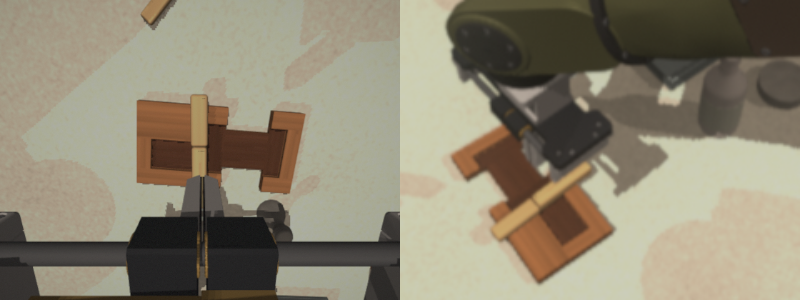

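The beater is untouched at (486, 295); the fingers were probably still closing when I lifted. I'll retry with a partly open gripper and a longer wait.

Call:
{"api": "servo_tool", "payload": {
  "motion": [
    [0.5, 0, 0, 0, 0],
    [0.5, 0, 0, 0, 0],
    [0.5, 0, 0, 0, 0],
    [0.5, 0, 0, -3, 0],
    [0.5, 0, 0, -6, 0],
    [0.5, 0, 0, -8, 0],
    [0.5, 0, 0, -9, 0],
    [0.5, 0, 0, -9, 0],
    [1, 0, 0, -9, 0],
    [1, 0, 0, -9, 0],
    [1, 0, 0, -9, 0],
    [1, 0, 0, -9, 0],
    [1, 0, 0, -9, 0],
    [1, 0, 0, -9, 0],
    [1, 0, 0, -9, 0]
  ]
}}

```text
time_s: 7.78
ee_pos: [0.4857, 0.2922, 0.215]
eef_rot: [3.141, -0.0, 1.525]
force: [-1.7, -0.8, 5.6]
grip_width: 0.0176
grip_force: 15.0
```

Call:
{"api": "servo_tool", "payload": {
  "motion": [
    [1, 0, 0, 2, 0],
    [1, 0, 0, 6, 0],
    [1, 0, 0, 10, 0],
    [1, 1, -2, 12, -10],
    [1, 2, -5, 12, -20],
    [1, 3, -9, 12, -30],
    [1, 4, -13, 12, -40],
    [1, 5, -17, 12, -50],
    [1, 6, -21, 12, -60],
    [1, 7, -25, 12, -70],
    [1, 8, -28, 12, -80],
    [1, 9.1, -29.7, 12, -90],
    [1, 9.1, -29.7, 9, -93],
    [1, 9.1, -29.7, 5, -93],
    [1, 9.1, -29.7, 3, -93],
    [1, 9.1, -29.7, 3, -93]
  ]
}}

```text
time_s: 9.78
ee_pos: [0.5764, -0.0048, 0.2432]
eef_rot: [3.141, 0.003, -0.098]
force: [-0.1, 0.4, -0.5]
grip_width: 0.0181
grip_force: 15.0
```

Run:
```python
from h import *
w=snap('wrist','w4');s=snap('scene','s4')
q=np.hstack([cv2.resize(w['image'],(400,300)),cv2.resize(s['image'][170:290,180:340],(400,300))])
cv2.imwrite('pics/q4.png',q[:,:,::-1])
```

```text
(no output)
```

View pics/q4.png

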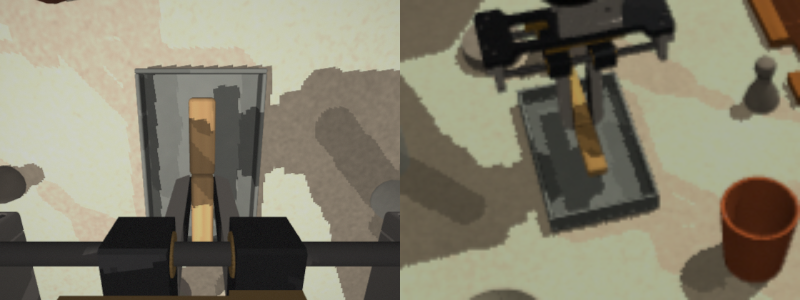

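The beater hangs centred over the tray: blade at (200,110) in the left tile, tray centred near (203,150). Lower and release it.

Call:
{"api": "servo_tool", "payload": {
  "motion": [
    [1, 0, 0, -2, 0],
    [1, 0, 0, -3.2, 0],
    [1, 0, 0, -3.7, 0],
    [1, 0, 0, -3.7, 0],
    [0.5, 0, 0, -3.7, 0],
    [0.5, 0, 0, -3.7, 0],
    [0.5, 0, 0, -3.7, 0],
    [0.5, 0, 0, -3.7, 0],
    [0.5, 0, 0, -3.7, 0],
    [0.5, 0, 0, 1, 0],
    [0.5, 0, 0, 6, 0],
    [1, 0, 0, 12, 0],
    [1, 0, 0, 12, 0],
    [1, 0, 0, 12, 0]
  ]
}}

```text
time_s: 11.62
ee_pos: [0.5765, -0.0048, 0.364]
eef_rot: [-3.142, 0.001, -0.098]
force: [0.7, -0.3, -1.0]
grip_width: 0.0206
grip_force: 0.0
```

Run:
```python
from h import *
w=snap('wrist','w5'); print(w['obs']['ee_pos'])
h=cv2.cvtColor(w['image'],cv2.COLOR_RGB2HSV).astype(int)
m=(h[...,0]<28)&(h[...,1]>100)&(h[...,2]>60)
n,l,st,ce=cv2.connectedComponentsWithStats(m.astype(np.uint8))
for k in range(1,n):
    if st[k,4]>200: print(ce[k],st[k,4],wrect(w,l==k,.018)[0])
# refine rest using the template: metal blob in w1 (z=.046), and hole
a=load('w1'); h=cv2.cvtColor(a['image'],cv2.COLOR_RGB2HSV).astype(int)
R=lambda p: (np.array([[np.cos(.349),-np.sin(.349)],[np.sin(.349),np.cos(.349)]])@(np.array(p)-[517.4,-287.8])).round(1)
# corners of template wide end read in q.png (scale 800/440, offset 180,90)
for u,v in((247,70),(326,135),(104,300),(140,327)): print(R(onz(a,180+u/1.818,90+v/1.818,.046)[:2]*1000))
```

```text
[ 0.57649698 -0.0048073   0.36400485]
[117.56543037  18.05528341] 1429 ((757.2059326171875, 133.60861206054688), (82.20265197753906, 33.465572357177734), 84.41140747070312)
[164.67671692  26.43048576] 597 ((749.7590942382812, 85.37760925292969), (24.368640899658203, 32.44377136230469), 35.30172348022461)
[283.14764213 190.52313795] 2269 ((581.533447265625, -4.8873291015625), (18.443513870239258, 137.61448669433594), 84.40458679199219)
[545.78674352 216.90778098] 694 ((534.1256103515625, -279.1690979003906), (13.187090873718262, 77.3366470336914), 69.91097259521484)
[ 35.59863072 266.01440593] 7011 ((522.6162719726562, 277.621337890625), (76.51763916015625, 169.47320556640625), 82.91737365722656)
[517.7079918  289.05532787] 976 ((452.1944580078125, -260.6952209472656), (47.261226654052734, 66.1075668334961), 82.16453552246094)
[233.17351598 359.70776256] 219 ((387.47247314453125, 74.45353698730469), (5.672311305999756, 86.89495849609375), 81.04991149902344)
[332.64814815 360.03240741] 216 ((375.1097106933594, -45.04771041870117), (5.673746585845947, 85.47193908691406), 87.85261535644531)
[79.6 26.6]
[ 81.  -32.2]
[-81.5   4.7]
[-81.8 -24. ]
```

Beater lies in the tray at (581,-5). Now I'll go above the press point on the tongue.

Call:
{"api": "servo_tool", "payload": {
  "motion": [
    [1, -2.4, -5.4, 0, -5],
    [1, -4.8, -10.8, 0, -10],
    [1, -7.2, -16.2, 0, -14.4],
    [1, -9.7, -22, 0, -14.4],
    [1, -12.1, -27.3, 0, -14.4],
    [1, -12.1, -27.3, -5, -14.4],
    [1, -12.1, -27.3, -10.4, -14.4],
    [1, -12.1, -27.3, -10.9, -14.4],
    [1, -12.1, -27.3, -11.4, -14.4]
  ]
}}

```text
time_s: 12.8
ee_pos: [0.4561, -0.2779, 0.2515]
eef_rot: [3.141, -0.001, -0.349]
force: [0.1, -0.3, -0.4]
grip_width: 0.0006
grip_force: 0.0
```

Call:
{"api": "servo_tool", "payload": {
  "motion": [
    [1, 0, 0, -0.3, 0],
    [1, 0, 0, -0.6, 0],
    [1, 0, 0, -0.6, 0]
  ]
}}

```text
time_s: 13.18
ee_pos: [0.4559, -0.2779, 0.2454]
eef_rot: [3.141, -0.002, -0.35]
force: [1.6, -1.0, 2.8]
grip_width: 0.0002
grip_force: 1.0
```

Contact at about z 0.245, as predicted. I'll press 15 mm in small steps.

Call:
{"api": "servo_tool", "payload": {
  "motion": [
    [1, 0, 0, -0.2, 0],
    [1, 0, 0, -0.4, 0],
    [1, 0, 0, -0.6, 0],
    [1, 0, 0, -0.8, 0],
    [1, 0, 0, -0.8, 0]
  ]
}}

```text
time_s: 13.8
ee_pos: [0.4554, -0.2777, 0.2371]
eef_rot: [-3.142, 0.001, -0.35]
force: [-5.4, 1.1, 6.5]
grip_width: 0.0009
grip_force: 4.5
```

Call:
{"api": "servo_tool", "payload": {
  "motion": [
    [1, 0, 0, -0.2, 0],
    [1, 0, 0, -0.4, 0],
    [1, 0, 0, -0.6, 0],
    [1, 0, 0, -0.6, 0]
  ]
}}

```text
time_s: 14.3
ee_pos: [0.4555, -0.2778, 0.232]
eef_rot: [3.141, 0.0, -0.35]
force: [-8.9, 4.9, 17.2]
grip_width: 0.0006
grip_force: 10.2
```

Call:
{"api": "servo_tool", "payload": {
  "motion": [
    [1, 0, 0, -0.2, 0],
    [1, 0, 0, -0.3, 0],
    [1, 0, 0, -0.3, 0]
  ]
}}

```text
time_s: 14.68
ee_pos: [0.4557, -0.2779, 0.2311]
eef_rot: [3.141, -0.001, -0.349]
force: [-18.7, 10.5, 46.0]
grip_width: 0.0003
grip_force: 25.2
```

That is the stop. Raise, open, move over the wide part, and look.

Call:
{"api": "servo_tool", "payload": {
  "motion": [
    [1, 0, 0, 1, 0],
    [1, 0, 0, 4, 0],
    [0, 0, 0, 9, 0],
    [0, 3, -0.8, 14, 0],
    [0, 8.4, -1.8, 14, 0],
    [0, 8.4, -1.8, 14, 0],
    [0, 8.4, -1.8, 14, 0],
    [0, 8.4, -1.8, 14, 0]
  ]
}}

```text
time_s: 15.68
ee_pos: [0.5389, -0.2958, 0.3679]
eef_rot: [3.142, 0.0, -0.35]
force: [-0.9, -0.3, -0.0]
grip_width: 0.0569
grip_force: 0.0
```

Run:
```python
from h import *
w=snap('wrist','w6');d=snap('side','d6');s=snap('scene','s6'); print(w['obs']['ee_pos'],w['obs']['eef_rot'])
q=np.hstack([cv2.resize(w['image'],(533,400)),cv2.resize(d['image'][110:230,345:425],(267,400))])
cv2.imwrite('pics/q6.png',q[:,:,::-1])
```

```text
[ 0.53889063 -0.29577283  0.36790804] [ 3.14156870e+00  5.68451521e-05 -3.50047373e-01]
```

View pics/q6.png

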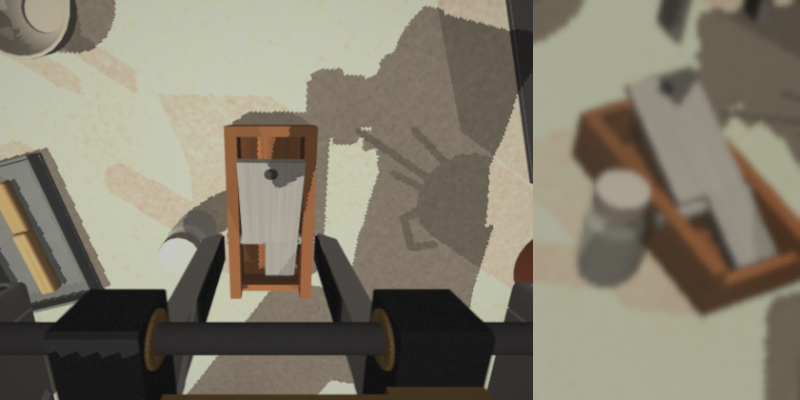

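It is tipped: the wide end spans (237..305, 158) in the wrist tile and is raised well clear of the walls. I'll check the lateral centring.

Run:
```python
from h import *
w=load('w6'); k=560/533
y=-.35; R=np.array([[np.cos(y),np.sin(y)],[-np.sin(y),np.cos(y)]])
T=w['obs']['ee_pos'][:2]
for n,u,v,z in(('wideL',237,159,.089),('wideR',305,159,.089),('hole',271,174,.082),('step R',299,243,.046),('frameL',224,127,.046),('frameR',318,127,.046),('restNL',231,298,.03),('restNR',312,298,.03)):
    print(n,(R@(onz(w,u*k,v*k,z)[:2]-T)*1000).round(1))
```

```text
wideL [45.1 27.9]
wideR [ 45.1 -29.3]
hole [31.  -0.8]
step R [-50.  -30.9]
frameL [69.6 43.9]
frameR [ 69.7 -45.7]
restNL [-127.3   45.8]
restNR [-127.3  -49.9]
```

Call:
{"api": "servo_tool", "payload": {
  "motion": [
    [0, 0, 0, 0, 0],
    [0, 0, 0, 0, 0],
    [0, 0, 0, -4, 0],
    [0, 0, 0, -8, 0],
    [0, 0, 0, -10.5, 0],
    [0, 0, 0, -11.2, 0],
    [0, 0, 0, -11.2, 0],
    [0.6, 0, 0, -11.2, 0],
    [0.6, 0, 0, -11.2, 0],
    [0.6, 0, 0, -11.2, 0],
    [0.6, 0, 0, -11.2, 0],
    [0.6, 0, 0, -11.2, 0],
    [0.6, 0, 0, -11.2, 0]
  ],
  "squeeze": 50
}}

```text
time_s: 17.45
ee_pos: [0.5397, -0.2958, 0.2558]
eef_rot: [3.142, -0.0, -0.35]
force: [-0.7, 0.2, 1.4]
grip_width: 0.0574
grip_force: 50.0
```

Call:
{"api": "servo_tool", "payload": {
  "motion": [
    [0.7, 0, 0, 0.7, 0],
    [0.7, 0, 0, 2, 0],
    [0.7, 0, 0, 4, 0],
    [0.7, 0, 0, 7, 0],
    [0.7, 0, 0, 10, 0],
    [0.7, 0, 0, 13, 0],
    [0.7, 0, 0, 13, 0],
    [0.7, 0, 0, 13, 0]
  ]
}}

```text
time_s: 18.45
ee_pos: [0.5395, -0.2957, 0.3847]
eef_rot: [-3.141, 0.001, -0.35]
force: [-0.6, 0.0, -2.1]
grip_width: 0.0573
grip_force: 50.0
```

Run:
```python
from h import *
w=snap('wrist','w7');d=snap('side','d7'); print(w['obs']['ee_pos'],w['obs']['eef_rot'],w['obs']['grip_width'])
q=np.hstack([cv2.resize(w['image'],(533,400)),cv2.resize(d['image'][70:220,320:420],(267,400))])
cv2.imwrite('pics/q7.png',q[:,:,::-1])
```

```text
[ 0.53952068 -0.29572684  0.38468223] [-3.14130733e+00  1.17525054e-03 -3.49641997e-01] 0.057286497104655665
```

View pics/q7.png

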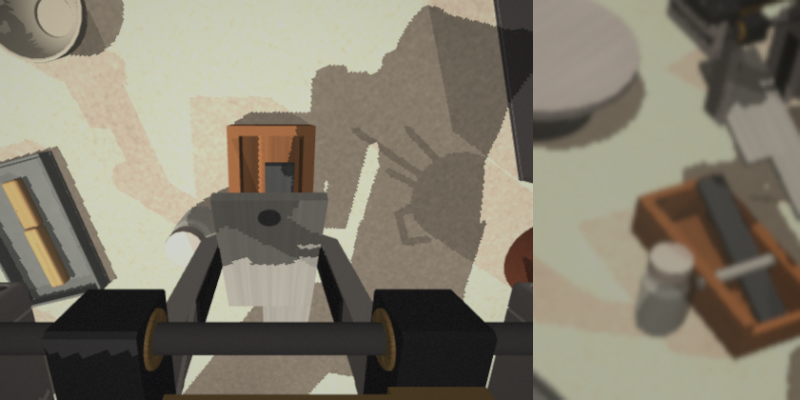

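The template is held. The wide end's corners are at (212,196) and (327,193), and the step corners are near (229,305) and (266,307). I'll get its pose in the hand with solvePnP.

Run:
```python
from h import *
from scipy.spatial.transform import Rotation as Ro
w=load('w7'); k=560/533
uv=(np.array([[212,195.5],[327,193.5],[229,305],[266,307]])*k).astype(np.float32)
g=cv2.cvtColor(w['image'],cv2.COLOR_RGB2GRAY)
uv2=cv2.cornerSubPix(g,uv.copy().reshape(-1,1,2),(3,3),(-1,-1),(3,50,.01)).reshape(-1,2)
print(uv,uv2)
X=np.array([[80,29,6],[80,-29,6],[-20,29,6],[-20,5,6]],float)
K=np.array([[w['fx'],0,w['cx']],[0,w['fy'],w['cy']],[0,0,1]])
H=np.array(w['hand_eye'])
for p in(uv,uv2):
    n,rs,ts,e=cv2.solvePnPGeneric(X,p.astype(float),K,None,flags=cv2.SOLVEPNP_IPPE)
    for r,t,ee in zip(rs,ts,e):
        F=np.diag([1,-1,-1.]); Rc=F@cv2.Rodrigues(r)[0]; tc=F@t[:,0]/1000
        Rt=H[:3,:3]@Rc; tt=H[:3,:3]@tc+H[:3,3]
        # template in 'vertical tool' frame: flip y,z -> x fwd, y left, z up
        Rv=F@Rt; tv=F@tt
        print('err',ee,'origin rel TCP (x,y,z up) mm',(tv*1000).round(1),'rpy deg',Ro.from_matrix(Rv).as_euler('xyz',degrees=True).round(1))
```

```text
[[222.73921 205.40338]
 [343.56473 203.30206]
 [240.60037 320.4503 ]
 [279.47467 322.5516 ]] [[222.73921 205.40338]
 [341.79904 201.74573]
 [240.19377 320.9927 ]
 [279.47467 322.5516 ]]
err [117.45776343] origin rel TCP (x,y,z up) mm [ -31.    -0.6 -191.3] rpy deg [-154.6  -33.7 -105.3]
err [121.23892347] origin rel TCP (x,y,z up) mm [  23.5   -7.8 -131.5] rpy deg [  92.2   12.2 -149.9]
err [116.58891214] origin rel TCP (x,y,z up) mm [ -31.1   -0.5 -191.9] rpy deg [-155.9  -32.8 -104.6]
err [119.20877823] origin rel TCP (x,y,z up) mm [  22.4   -7.4 -133.7] rpy deg [  93.8   12.5 -148.1]
```

Run:
```python
from h import *
from scipy.spatial.transform import Rotation as Ro
w=load('w7'); k=560/533
uv=np.array([[222.7,205.4],[343,202.8],[240.4,320.7],[279.5,322.5]])
X=np.array([[80,29,0],[80,-29,0],[-20,29,0],[-20,5,0]],float)
K=np.array([[w['fx'],0,w['cx']],[0,w['fy'],w['cy']],[0,0,1]])
H=np.array(w['hand_eye']);F=np.diag([1,-1,-1.])
for fl in (cv2.SOLVEPNP_IPPE,cv2.SOLVEPNP_ITERATIVE):
    n,rs,ts,e=cv2.solvePnPGeneric(X,uv,K,None,flags=fl)
    for r,t,ee in zip(rs,ts,e):
        Rc=F@cv2.Rodrigues(r)[0]; tc=F@t[:,0]/1000
        Rv=F@H[:3,:3]@Rc; tv=F@(H[:3,:3]@tc+H[:3,3])
        tv=tv+Rv@[0,0,-.006]
        print('err',ee,(tv*1000).round(1),Ro.from_matrix(Rv).as_euler('xyz',degrees=True).round(1))
```

```text
err [2.1873051] [ -25.8   -1.1 -202.2] [ -3.2 -25.2   1.8]
err [11.99375499] [  11.6   -6.5 -134.7] [27.4 76.  22.6]
err [1.09027088] [ -28.6   -0.5 -207.2] [ -0.2 -23.1   1. ]
```

The template keeps about 25° of tilt in the hand and is gripped near x = 31 mm. I'll cross-check the board pose from the other views.

Run:
```python
from h import *
def board(c,roi,tag):
    h=cv2.cvtColor(c['image'],cv2.COLOR_RGB2HSV).astype(int)
    m=(h[...,1]>110)&(h[...,0]<16)&(h[...,2]>95)
    r=np.zeros_like(m); x0,y0,x1,y1=roi; r[y0:y1,x0:x1]=1; m&=r>0
    n,l,st,ce=cv2.connectedComponentsWithStats(m.astype(np.uint8)); m=np.isin(l,[k for k in range(1,n) if st[k,4]>100])
    P=np.array([onz(c,u,v,.014)[:2]*1000 for v,u in np.argwhere(m)],np.float32)
    r=cv2.minAreaRect(P); print(tag,r)
board(load('w2'),(200,85,350,290),'w2')
board(load('w3'),(180,120,440,280),'w3')
s=snap('scene','s8'); d=snap('side','d8')
board(s,(305,145,385,225),'scene'); board(d,(160,260,300,380),'side')
```

```text
w2 ((508.66790771484375, 297.55145263671875), (103.47000885009766, 199.09262084960938), 82.84506225585938)
w3 ((508.1858825683594, 298.19879150390625), (104.1761703491211, 198.46444702148438), 82.7838363647461)
scene ((505.5469970703125, 299.7012939453125), (104.95011901855469, 199.9989013671875), 83.31690216064453)
side ((506.2338562011719, 296.44219970703125), (104.54399871826172, 198.83099365234375), 82.7376480102539)
```

Call:
{"api": "servo_tool", "payload": {
  "motion": [
    [0.7, 0, 1, 0, 0],
    [0.7, 0, 3, 0, 1],
    [0.7, 0, 7, 0, 2],
    [0.7, 0, 11, 0, 3],
    [0.7, 0, 15, 0, 4],
    [0.7, 0, 19, 0, 5],
    [0.7, 0, 23, 0, 6],
    [0.7, 0, 27, 0, 7],
    [0.7, 0, 31, 0, 8],
    [0.7, 0, 35, 0, 9],
    [0.7, 0, 39, 0, 10],
    [0.7, 0, 43, 0, 11],
    [0.7, 0, 47, 0, 12],
    [0.7, 0, 51, 0, 12.8],
    [0.7, 0, 55, 0, 12.8],
    [0.7, 0, 58, 0, 12.8],
    [0.7, 0, 59, 0, 12.8],
    [0.7, 0, 59, 0, 12.8],
    [0.7, 0, 59, 0, 12.8]
  ]
}}

```text
time_s: 21.02
ee_pos: [0.5396, 0.2934, 0.3857]
eef_rot: [3.141, -0.0, -0.127]
force: [0.5, 0.1, -1.1]
grip_width: 0.0573
grip_force: 50.0
```

Call:
{"api": "servo_tool", "payload": {
  "motion": [
    [0.7, 0.05, 0.05, -4, 0],
    [0.7, 0.05, 0.05, -8, 0],
    [0.7, 0.05, 0.05, -11, 0],
    [0.7, 0.05, 0.05, -13, 0],
    [0.7, 0.05, 0.05, -13.6, 0],
    [0.7, 0.05, 0.05, -14, 0],
    [0.7, 0.05, 0.05, -14.4, 0],
    [0.7, 0.05, 0.05, -14.8, 0],
    [0.7, 0.05, 0.05, -14.8, 0]
  ]
}}

```text
time_s: 22.15
ee_pos: [0.5402, 0.2948, 0.2378]
eef_rot: [-3.141, -0.0, -0.126]
force: [1.3, -0.1, 2.7]
grip_width: 0.0571
grip_force: 50.0
```

Run:
```python
from h import *
w=snap('wrist','w9');d=snap('side','d9')
q=np.hstack([cv2.resize(w['image'],(533,400)),cv2.resize(d['image'][230:380,160:260],(267,400))])
cv2.imwrite('pics/q9.png',q[:,:,::-1])
```

```text
(no output)
```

View pics/q9.png

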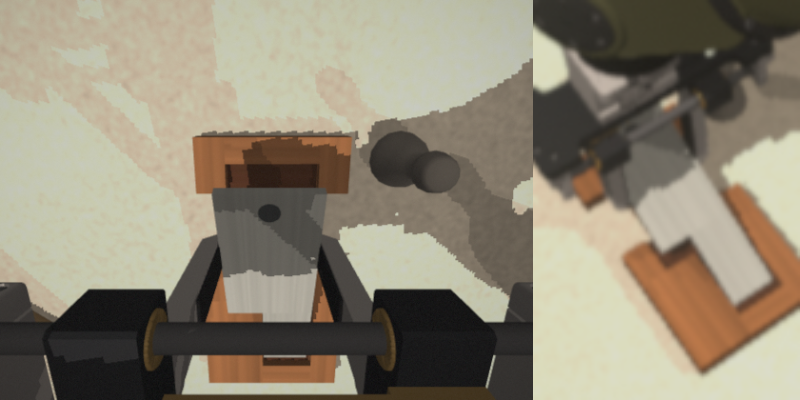

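The tongue end sits in the pocket's tongue, seen at (285,357). The wide end at (270,190) lines up with the pocket end. I'll keep lowering so the plate rotates flat against the floor.

Call:
{"api": "servo_tool", "payload": {
  "motion": [
    [0.7, 0, -0.05, -0.4, 0],
    [0.7, 0, -0.05, -0.8, 0],
    [0.7, 0, -0.05, -1.2, 0],
    [0.7, 0, -0.05, -1.6, 0],
    [0.7, 0, -0.05, -2.0, 0],
    [0.7, 0, -0.05, -2.0, 0]
  ]
}}

```text
time_s: 23.0
ee_pos: [0.54, 0.2942, 0.2171]
eef_rot: [3.141, 0.001, -0.126]
force: [-0.6, 0.2, 1.6]
grip_width: 0.0569
grip_force: 50.0
```

Call:
{"api": "servo_tool", "payload": {
  "motion": [
    [0.7, 0, 0, -0.4, 0],
    [0.7, 0, 0, -0.8, 0],
    [0.7, 0, 0, -1.1, 0],
    [0.7, 0, 0, -1.3, 0],
    [0.7, 0, 0, -1.3, 0]
  ]
}}

```text
time_s: 23.62
ee_pos: [0.5401, 0.2942, 0.2045]
eef_rot: [3.141, 0.0, -0.126]
force: [1.4, -0.1, 1.6]
grip_width: 0.0571
grip_force: 50.0
```

Call:
{"api": "servo_tool", "payload": {
  "motion": [
    [0.7, 0, 0, -0.15, 0],
    [0.7, 0, 0, -0.3, 0],
    [0.7, 0, 0, -0.3, 0]
  ]
}}

```text
time_s: 24.0
ee_pos: [0.5402, 0.2942, 0.2016]
eef_rot: [3.142, 0.0, -0.126]
force: [1.4, -0.8, 2.0]
grip_width: 0.0573
grip_force: 50.0
```

Call:
{"api": "servo_tool", "payload": {
  "motion": [
    [0.3, 0, 0, 0, 0],
    [0.3, 0, 0, 0, 0],
    [0.1, 0, 0, 0, 0],
    [0.1, 0, 0, 0, 0],
    [0.1, 0, 0, 0, 0],
    [0.1, 0, 0, 0, 0],
    [0.1, 0, 0, 4, 0],
    [0.1, 0, 0, 9, 0],
    [0.1, 0, 0, 15, 0],
    [0.1, 0, 0, 18, 0],
    [0.1, 0, 0, 18, 0]
  ],
  "squeeze": 20
}}

```text
time_s: 25.38
ee_pos: [0.5401, 0.2942, 0.3842]
eef_rot: [-3.139, -0.004, -0.126]
force: [0.1, -0.4, -1.0]
grip_width: 0.0844
grip_force: 0.0
```

Run:
```python
from h import *
w=snap('wrist','wa'); d=snap('side','da'); s=snap('scene','sa'); print(w['obs']['ee_pos'],w['obs']['grip_width'])
h=cv2.cvtColor(w['image'],cv2.COLOR_RGB2HSV).astype(int)
y=-np.deg2rad(7.2); O=np.array([.5084,.2979]); R=np.array([[np.cos(y),np.sin(y)],[-np.sin(y),np.cos(y)]])
# sample the rectified top-down board-frame image at z=.014 (1 px = 1 mm) as hue/sat/val text rows
T=lambda x,yy,z: proj(w,np.append(O+R.T@np.array([x,yy])/1000,z))
for yy in(0,-15):
    print('along x y=',yy,[(x,*h[int(round(T(x,yy,.014)[1])),int(round(T(x,yy,.014)[0]))][1:]) for x in list(range(-90,-72,2))+list(range(72,92,2))])
for x in(35,-5,-50):
    print('across x=',x,[(yy,*h[int(round(T(x,yy,.014)[1])),int(round(T(x,yy,.014)[0]))][1:]) for yy in list(range(-36,-22,2))+list(range(2,10,2))+list(range(22,36,2))])
m=(h[...,1]<60)&(h[...,2]>70)
```

```text
[0.54013861 0.29417471 0.38416029] 0.08435209050116095
along x y= 0 [(-90, np.int64(149), np.int64(128)), (-88, np.int64(151), np.int64(132)), (-86, np.int64(150), np.int64(133)), (-84, np.int64(152), np.int64(131)), (-82, np.int64(37), np.int64(97)), (-80, np.int64(26), np.int64(145)), (-78, np.int64(28), np.int64(147)), (-76, np.int64(26), np.int64(145)), (-74, np.int64(28), np.int64(146)), (72, np.int64(25), np.int64(113)), (74, np.int64(27), np.int64(151)), (76, np.int64(25), np.int64(152)), (78, np.int64(26), np.int64(138)), (80, np.int64(123), np.int64(52)), (82, np.int64(152), np.int64(99)), (84, np.int64(150), np.int64(138)), (86, np.int64(151), np.int64(137)), (88, np.int64(151), np.int64(133)), (90, np.int64(147), np.int64(132))]
along x y= -15 [(-90, np.int64(149), np.int64(130)), (-88, np.int64(149), np.int64(132)), (-86, np.int64(148), np.int64(134)), (-84, np.int64(151), np.int64(132)), (-82, np.int64(39), np.int64(99)), (-80, np.int64(27), np.int64(150)), (-78, np.int64(27), np.int64(151)), (-76, np.int64(27), np.int64(150)), (-74, np.int64(28), np.int64(148)), (72, np
[... 1601 characters left out ...]
130)), (34, np.int64(151), np.int64(132))]
across x= -50 [(-36, np.int64(149), np.int64(137)), (-34, np.int64(151), np.int64(135)), (-32, np.int64(149), np.int64(103)), (-30, np.int64(147), np.int64(78)), (-28, np.int64(34), np.int64(111)), (-26, np.int64(26), np.int64(145)), (-24, np.int64(25), np.int64(145)), (2, np.int64(28), np.int64(148)), (4, np.int64(28), np.int64(147)), (6, np.int64(92), np.int64(80)), (8, np.int64(153), np.int64(107)), (22, np.int64(148), np.int64(131)), (24, np.int64(151), np.int64(135)), (26, np.int64(148), np.int64(134)), (28, np.int64(153), np.int64(128)), (30, np.int64(151), np.int64(130)), (32, np.int64(150), np.int64(134)), (34, np.int64(148), np.int64(136))]
```

The template fills the pocket with an even gap all round. I'll confirm it's flat by touching it with closed fingers near x = 32 mm, where the top should be 14 mm high.

Call:
{"api": "servo_tool", "payload": {
  "motion": [
    [1, 0, 0, -3, 0],
    [1, 0, 0, -7, 0],
    [1, 0, 0, -11, 0],
    [1, 0, 0, -14, 0],
    [1, 0, 0, -16, 0],
    [1, 0, 0, -16.6, 0],
    [1, 0, 0, -16.8, 0],
    [1, 0, 0, -16.8, 0]
  ]
}}

```text
time_s: 26.52
ee_pos: [0.5404, 0.2943, 0.2145]
eef_rot: [-3.141, -0.001, -0.126]
force: [-0.4, 0.5, -0.1]
grip_width: 0.0075
grip_force: 0.0
```

Call:
{"api": "servo_tool", "payload": {
  "motion": [
    [1, 0, 0, -0.2, 0],
    [1, 0, 0, -0.35, 0],
    [1, 0, 0, -0.35, 0]
  ]
}}

```text
time_s: 26.9
ee_pos: [0.5405, 0.2945, 0.2134]
eef_rot: [-3.14, -0.003, -0.126]
force: [-9.1, -2.4, 24.8]
grip_width: 0.0005
grip_force: 12.3
```

Firm contact with the tip at about 14 mm, so it is seated flat. Withdraw and hand in.

Call:
{"api": "servo_tool", "payload": {
  "motion": [
    [1, 0, 0, 1, 0],
    [1, 0, 0, 6, 0],
    [1, 0, 0, 12, 0],
    [1, 0, 0, 16, 0],
    [1, 0, 0, 16, 0],
    [1, 0, 0, 16, 0]
  ]
}}

```text
time_s: 27.65
ee_pos: [0.54, 0.2941, 0.3693]
eef_rot: [3.141, 0.001, -0.126]
force: [-0.3, 0.1, -0.1]
grip_width: 0.0
grip_force: 0.0
```

Run:
```python
from h import *
w=snap('wrist','wb'); a=load('wa')
h=cv2.cvtColor(w['image'],cv2.COLOR_RGB2HSV).astype(int)
y=-np.deg2rad(7.2); O=np.array([.5084,.2979]); R=np.array([[np.cos(y),np.sin(y)],[-np.sin(y),np.cos(y)]])
for yy in(0,-15):
    print([(x,int(h[tuple(np.round(proj(w,np.append(O+R.T@np.array([x,yy])/1000,.014))).astype(int)[::-1])][1])) for x in (-86,-84,-82,-80,-78,76,78,80,82,84)])
print(ctrl.hand_in())
```

```text
[(-86, 136), (-84, 133), (-82, 71), (-80, 31), (-78, 26), (76, 27), (78, 28), (80, 99), (82, 145), (84, 152)]
[(-86, 33), (-84, 28), (-82, 29), (-80, 25), (-78, 21), (76, 25), (78, 24), (80, 75), (82, 145), (84, 153)]
the job is handed in; nothing more can be done
None
```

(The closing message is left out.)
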